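# Load the blank feeder of a cameo carver's bench

## Task

Load the two pale stone blanks into the sprung feed track: pull the follower back by its handle, feel along the slot for the side notch, park the handle fully in it and let go, then stand both blanks upright in the channel, one behind the other with their broad faces square to the channel, in front of the follower. Then take the handle out of the notch and ease the follower forward until it holds the blanks tight against the end stop and each other, and let go; press the handle only lightly against its slot, do not let the follower snap shut, and leave the other things where they are.

Things in the scene. Friction and masses are not known exactly. Their poses are not given: they have to be found in the camera images.
- track: Feed track bolted to the bench, dark steel base 246 x 96 mm. Origin on the bench under the inner face of the end stop, mid-channel. x runs along the channel away from the stop (the pull-back direction), y across, z up. An aluminium slot plate (top 28 mm above the bench) with a straight slot (lane) and one side notch guides the handle's stem.
- channel (a point): Point on the channel floor (6 mm above the bench) at the foot of the end stop, mid-channel: x = 0 in the track frame. Channel 39.5 mm wide between two aluminium walls whose tops are 20 mm above the bench, running to x = 72 mm; end stop 10 mm thick, its top 42 mm above the bench. The blanks stand here, own x along the track's x.
- lane (a point): On the slot plate's top, centre line of its straight lane (13 mm wide, along the track's x), at track x = 88 mm. One side notch opens off the lane to +y, 13 mm long in x, 12 mm of sideways way for the 10 mm stem. The plate is clamped anywhere in a 16 mm span of x, NOT measured: press the handle lightly sideways against the lane's edge and draw it along until it drops in.
- follower (a joint): Travel of the sprung follower in m = track x of its front face: 0 closed on the empty stop, to 84 mm fully back. The 3 mm window in which the stem can enter the notch starts somewhere in 58 to 74 mm of travel; parked, the stem rests on the notch's front edge, at the start of that window.
- pusher (a point): Top centre of the follower's front face, 47.5 mm above the bench. Follower block 37 mm wide, 16 mm thick. Its spring drives it to the stop with 3 N at 0 travel plus 120 N/m (10.2 N at 60 mm), with damping 30 N s/m: let go out of the notch it snaps forward.
- handle: Black grip block 16 (x) by 26 (y) by 30 mm tall on a square 10 mm stem. Origin at the block's centre, 56 mm above the bench, 88 mm behind the follower's front face; axes as the track's. Moves with the follower in x and slides 0 to 12 mm to the track's +y (0.8 N friction, stays where left): 0 in the lane, 12 mm fully in the notch.
- blank1: Pale stone blank, a plain block 24 mm (own x) by 36 mm (own y) by 50 mm tall, about 0.12 kg, standing upright. Origin in the centre of its underside.
- blank2: A second blank, the same as blank1.
- cameo: Bystander: finished round cameo, white disc 72 mm across and about 14 mm tall lying flat. Origin under its centre.
- graver: Bystander: graver with a dark wooden handle, 160 mm long, lying on the bench.
- rough_stone: Bystander: brown rough stone, 62 x 48 x 34 mm, lying on the bench. Origin under its centre.
- brush: Bystander: brush, 170 mm long, lying on the bench.

How it is judged (in metres and radians):
On the way, in this order (a step that is already met when the one before it is completed fails the run):
1. the follower is parked: pulled back at least 55 mm, the handle at least 8 mm into the side notch and let go (value of joint follower above 0.055 m and y of handle in the frame of track above 0.008 m and contact force between the fingers and handle below 0.2 N), for 0.3 s.
2. both blanks stand upright on the channel floor in front of the parked follower, released (x of blank1 in the frame of track between 0.009 and 0.058 m and y of blank1 in the frame of track between -0.003 and 0.003 m and z of each of blank1, blank2 in the frame of track below 0.0085 m and angle between each of blank1, blank2's own z axis and vertical below 0.06 rad and angle between the x axis of each of blank1, blank2 and the x axis of track, either way round below 0.12 rad and x of blank2 in the frame of track between 0.009 and 0.058 m and y of blank2 in the frame of track between -0.003 and 0.003 m and value of joint follower above 0.055 m and y of handle in the frame of track above 0.008 m and contact force between the fingers and blank1 below 0.2 N and contact force between the fingers and blank2 below 0.2 N), for 0.2 s.
At the end, for the whole second after the job is handed in: Both blanks upright (0.06 rad) on the channel floor (underside below 8.5 mm), square to it (0.12 rad), within 3 mm of its middle; handle out of the notch (under 8 mm sideways); follower closed on them against the end stop (travel 46.2 to 50.0 mm); all at rest (x of blank1 in the frame of track between 0.009 and 0.058 m and y of blank1 in the frame of track between -0.003 and 0.003 m and z of each of blank1, blank2 in the frame of track below 0.0085 m and angle between each of blank1, blank2's own z axis and vertical below 0.06 rad and angle between the x axis of each of blank1, blank2 and the x axis of track, either way round below 0.12 rad and x of blank2 in the frame of track between 0.009 and 0.058 m and y of blank2 in the frame of track between -0.003 and 0.003 m and value of joint follower between 0.0462 and 0.05 m and y of handle in the frame of track below 0.008 m and linear speed of each of blank1, blank2 below 0.02 m/s and velocity of joint follower between -0.02 and 0.02 m/s); the robot touches nothing.
It fails at once if the handle is strained against its slot: over 18 N while less than 4 mm sideways, or over 40 N anywhere ((contact force between handle and track above 18 N and y of handle in the frame of track below 0.004 m) or contact force between handle and track above 40 N).
It fails at once if the follower snaps shut (faster than 0.2 m/s forward of the notch) (velocity of joint follower below -0.2 m/s and value of joint follower below 0.055 m).
It fails at once if a bystander is moved by more than 30 mm (distance of any of cameo, graver, rough_stone, brush from where it was at the start of the episode above 0.03 m).
It also fails if it takes over 72 s, if anything falls off the work surface, if the arm or the gripper's body presses on something with over 40 N, if the wrist force passes 120 N, or if a joint passes its speed limit or range.

## Robot

A 6-joint arm with a two-finger parallel gripper is mounted at the origin on the work surface. World frame = base frame: x ahead of the robot, y to its left, z up, the work surface at z = 0. Lengths are in m, angles in degrees, forces in N, time in s.
With the tool pointing down it reaches from about 0.35 to 0.875 m from the base axis. Payload 4.2 kg.
Tool frame: the origin (TCP) lies midway between the tips of the shut fingers; the grasp point (between the pads) lies 19 mm behind it; z points along the fingers, y is the line along which they close (so a half turn about z gives the same grasp; the last joint's range is limited). The gripper opens to 87 mm and grips with 3 to 60 N. Pads are 19 mm wide; open, the fingers measure 117 mm over their backs; the gripper's body (75 mm by 190 mm) begins 51 mm behind the grasp point.
Start: joints at [-57.777, 22.042, 0.453, 0, -68.411, -14.817], TCP at [0.187, -0.596, 0.223] pointing down, gripper open.
Joint ranges: [-179.83, 179.83], [-69.29, 118.12], [-61.27, 80.66], [-181.25, 117.63], [-171.15, -9.14], [-177.46, 177.46]. Speed limits (degrees/s): [159.86, 159.86, 180, 180, 180, 180].

## Interface

Orientations are given as a 3x3 rotation matrix whose columns are the frame's x, y, z axes.
In Python, from station import r, capture gives the robot as it stands (r), with the cameras as plain functions.
- The arm moves only by the shell command python3 steer.py 'ROWS'. ROWS is a JSON list that holds a single list of rows (three levels of brackets), with 1 to 8 rows, each of 7 numbers: the opening from 0.0 (shut) to 1.0 (fully open), then dx, dy, dz in a scale on which 1.0 is 60 cm, then a rotation vector rx, ry, rz in normalised numbers (1 is 120 degrees); each row is the pose to reach, as a shift and turn from the pose commanded when the command began, along the tool's axes at that moment; what a row does not reach only later rows make up. A row lasts 1/10 s, in which the tool goes at most 0.05 m and 8.59 degrees, less where a joint would pass 70% of its speed; a pose out of reach is approached as far as the arm can. The fingers move at their own pace and stop on an object; the grip force is fixed at half the most. Time passes only in rows, so rows that do not move let the fingers close. It prints the time, the measured TCP pose, the force, the opening and the grip force at its end. A shift or turn number past 1, either way, is cut back to 1. Input that does not fit is refused with a message, and nothing moves.
- r.sense(): the state, without advancing time (a new reading comes with each control period).
- capture(name): name is "scene" or "top"; returns a dict with "pixels" (384x512x3 uint8, red, green, blue), "z_map" (384x512 float32, m along the optical axis (not along the pixel's ray), 0 where there is no reading), "K" (3x3 intrinsics, pixels), "distortion" ([k1, k2, p1, p2, k3] as OpenCV has them; the pictures are not rectified), "world_from_camera" (4x4, takes a point from camera to world coordinates). Camera axes: x right, y up, looking along -z (the intrinsics and any distortion apply to the point x, -y, -z); pixel columns grow to the right and rows downward; lengths in m; the calibration is good to about 2 mm. A picture is of the moment at which its call begins.
- r.finish_job(): hands the job in; it is judged then, once.
The state is a dict: "time_s": time; "joints": joint angles; "joint_velocities": joint speeds; "effort": joint torques, N m; "tcp_pos": TCP position; "ee_rot": TCP orientation; "wrist_force": force on the tool from outside, world axes, zero at the start; "moment": the same for the moment, N m; "gripper_width": opening from 0.0 (shut) to 1.0 (fully open); "gripper_force": force on a finger pad.
Only numpy, scipy, OpenCV 4.12 (cv2) and the standard library are available. Lean on these libraries where they do the work, as an engineer would, in place of code of your own. Each camera call takes 0.05 s, during which the arm holds its last target. There are 200 camera calls.

## Working session

There is one attempt and no reset: what is moved stays moved. The work goes in short steps, Python scripts to look and compute and a shell command to move; the robot and the scene stay as the last step left them, time stands still between calls to the robot, and variables do not carry over. Pictures are saved under pics/ and viewed, at most 11 in all, crops included, and the job is handed in when it is done.

```bash
ls; mkdir -p pics; cat > h.py <<'E'
import numpy as np, cv2
from station import r, capture
def cap(n):
    c=capture(n); return c
def cloud(c):
    h,w=c['z_map'].shape
    u,v=np.meshgrid(np.arange(w),np.arange(h))
    p=cv2.undistortPoints(np.stack([u.ravel(),v.ravel()],1).astype(np.float64)[:,None],np.array(c['K']),np.array(c['distortion']))[:,0].reshape(h,w,2)
    z=c['z_map']; T=np.array(c['world_from_camera'])
    P=np.stack([p[...,0]*z,-p[...,1]*z,-z],-1)
    W=P@T[:3,:3].T+T[:3,3]; W[z==0]=np.nan
    return W
E
python3 - <<'E'
from h import *
for n in('scene','top'):
    c=cap(n); cv2.imwrite(f'pics/{n}0.png',c['pixels'][...,::-1]); np.savez(f'{n}0.npz',**c)
    print(n,np.array(c['world_from_camera']).round(3).tolist(),np.array(c['K']).round(1).tolist(),c['distortion'])
s=r.sense(); print({k:np.round(s[k],3).tolist() for k in s})
E
```

```text
pics
station.py
steer.py
scene [[-0.648, -0.523, 0.554, 1.17], [0.762, -0.43, 0.485, 0.519], [-0.016, 0.736, 0.677, 0.826], [0.0, 0.0, 0.0, 1.0]] [[453.7, 0.0, 256.0], [0.0, 453.7, 196.4], [0.0, 0.0, 1.0]] [0.02500973 0.         0.         0.         0.        ]
top [[-0.029, 0.986, -0.167, 0.35], [-1.0, -0.029, 0.002, 0.011], [-0.003, 0.167, 0.986, 1.409], [0.0, 0.0, 0.0, 1.0]] [[497.7, 0.0, 260.7], [0.0, 497.7, 190.1], [0.0, 0.0, 1.0]] [-0.19414531  0.          0.          0.          0.        ]
{'time_s': 0.1, 'joints': [-57.777, 22.087, 0.387, -0.024, -68.414, -14.815], 'joint_velocities': [-0.018, -0.082, 0.195, 0.219, -0.012, 0.036], 'effort': [0.0, -39.169, 18.794, 4.232, 0.013, -0.0], 'tcp_pos': [0.187, -0.596, 0.222], 'ee_rot': [[-0.954, -0.299, -0.001], [-0.299, 0.954, 0.002], [0.0, 0.002, -1.0]], 'wrist_force': [-0.35, 0.522, -0.053], 'moment': [-0.02, -0.019, 0.018], 'gripper_force': 0.0, 'gripper_width': 1.002}
```

View pics/top0.png

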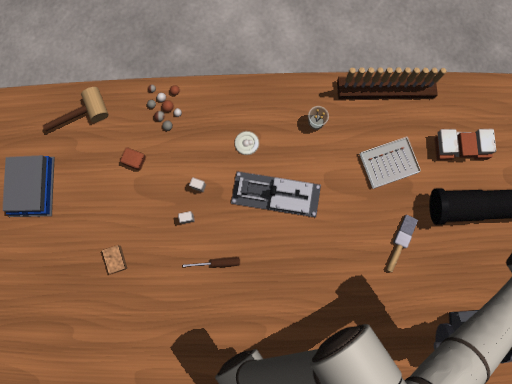

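View pics/scene0.png

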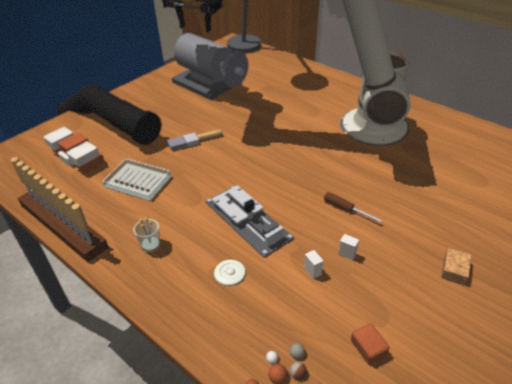

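The top view shows the track at about (276,194), channel at its left and slot plate at its right. The blanks are at (196,185) and (185,218), and the cameo is at (247,143). The scene view agrees: track (248,218), blanks (314,264) and (348,246). Next I'll measure from both depth clouds.

```bash
python3 - <<'E'
from h import *
C={n:dict(np.load(n+'0.npz')) for n in('scene','top')}
W={n:cloud(C[n]) for n in C}
t=W['top']
for (u,v) in [(196,185),(185,218),(233,176),(319,187),(233,203),(316,215),(276,194),(247,143),(225,262),(120,160)]:
    print((u,v),t[v,u].round(4))
for n in W:
    w=W[n]
    # bench height
    x,y,z=w[...,0],w[...,1],w[...,2]
    reg=(x>.35)&(x<.7)&(y>-.2)&(y<.3)
    print(n,'bench z',np.nanmedian(z[reg]))
    m=(reg&(z>.035)&(z<.07)).astype(np.uint8)
    k,l,st,ce=cv2.connectedComponentsWithStats(m,connectivity=4)
    for i in range(1,k):
        if st[i,4]<8: continue
        P=w[l==i]; zt=np.percentile(P[:,2],80)
        Q=P[P[:,2]>zt-.006]
        box=cv2.minAreaRect((Q[:,:2]*1000).astype(np.float32))
        print(i,st[i].tolist(),'ztop',zt.round(4),np.round(box[0],1),np.round(box[1],1),round(box[2],1))
T=C['top']['pixels']; 
a=cv2.resize(T[165:240,165:330],None,fx=4.8,fy=4.8,interpolation=cv2.INTER_CUBIC)
b=C['scene']['pixels'][175:290,195:370]; b=cv2.resize(b,None,fx=4.5,fy=4.5,interpolation=cv2.INTER_CUBIC)
cv2.imwrite('pics/cropt.png',a[...,::-1]); cv2.imwrite('pics/crops.png',b[...,::-1])
E
```

```text
(196, 185) [0.5982 0.1881 0.0539]
(185, 218) [0.5072 0.2198 0.0509]
(233, 176) [0.6311 0.0876 0.0007]
(319, 187) [ 0.5894 -0.1576  0.0139]
(233, 203) [0.5514 0.0887 0.0081]
(316, 215) [ 0.5106 -0.1465  0.0034]
(276, 194) [ 0.5734 -0.0344  0.0102]
(247, 143) [0.7247 0.0446 0.0139]
(225, 262) [0.3845 0.1133 0.0271]
(120, 160) [0.6829 0.4132 0.0293]
scene bench z 0.0008941017367338766
6 [243, 202, 12, 12, 94] ztop 0.0649 [582.  -18.9] [13.3 27.2] 50.2
8 [262, 222, 21, 18, 207] ztop 0.0474 [594.9  60.3] [27.3 47.5] 78.5
9 [340, 234, 19, 17, 204] ztop 0.0513 [512.8 223.7] [28.  36.5] 16.2
10 [306, 250, 18, 20, 214] ztop 0.051 [604.1 191.1] [36.2 25.6] 68.1
top bench z -3.247857229871087e-05
1 [190, 178, 14, 13, 115] ztop 0.0517 [603.  187.3] [34.9 24.3] 70.4
2 [237, 178, 12, 18, 142] ztop 0.0479 [590.8  58.8] [24.7 47.7] 79.2
11 [272, 189, 4, 4, 9] ztop 0.069 [575.4 -27.2] [7.8 8.7] 47.5
12 [270, 190, 6, 6, 20] ztop 0.0693 [567.4 -20.4] [16.1  9.8] 55.7
16 [179, 211, 15, 12, 124] ztop 0.0509 [513.3 219.3] [24. 36.] 9.7
```

View pics/cropt.png

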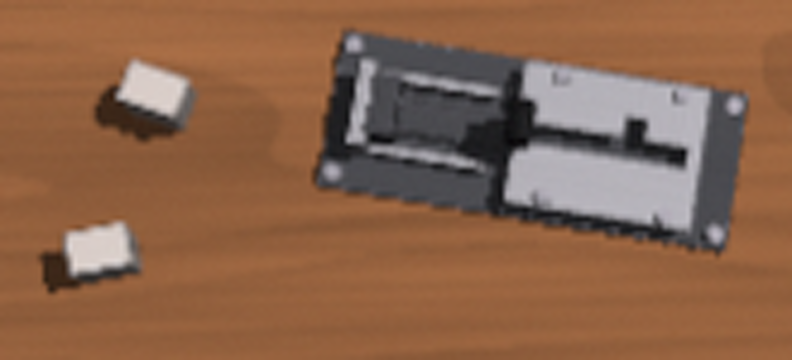

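View pics/crops.png

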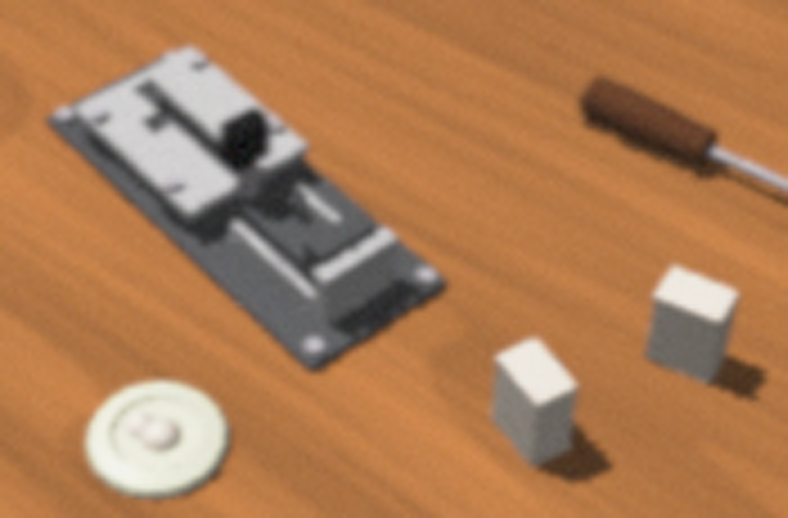

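The top crop shows the end stop at (362,105), the handle at (517,105) and the notch at (637,130), opening up in the image (world +x). So track x runs roughly along world -y. In the scene crop the stop is at (355,255), the handle at (245,140), and the notch is on the same side. The two cameras differ by about 4 mm in world y, so I'll fit the track pose in each.

```bash
cat >> h.py <<'E'
def rays(c,px):
    p=cv2.undistortPoints(np.array(px,float).reshape(-1,1,2),np.array(c['K']),np.array(c['distortion']))[:,0]
    T=np.array(c['world_from_camera']); d=np.c_[p[:,0],-p[:,1],-np.ones(len(p))]@T[:3,:3].T
    return T[:3,3],d
def onplane(c,px,z):
    o,d=rays(c,px); return o+d*((z-o[2])/d[:,2])[:,None]
def proj(c,P):
    T=np.array(c['world_from_camera']); q=(np.asarray(P)-T[:3,3])@T[:3,:3]; q=q*[1,-1,-1]
    return cv2.projectPoints(q,np.zeros(3),np.zeros(3),np.array(c['K']),np.array(c['distortion']))[0][:,0]
E
python3 - <<'E'
from h import *
from scipy.optimize import minimize
C={n:dict(np.load(n+'0.npz')) for n in('scene','top')}
boxes={'top':(222,165,330,228),'scene':(198,175,300,262)}
def tw(p,P):
    c,s=np.cos(p[2]),np.sin(p[2]); R=np.array([[c,-s],[s,c]])
    return np.c_[P[:,:2]@R.T+p[:2],P[:,2]]
def model(bs):
    P=[]
    for z in (0,.006): 
        for x in bs[:2]:
            for y in bs[2:]: P.append([x,y,z])
    return np.array(P)
def xb(p,x0,x1,y0,y1,z0,z1): return np.array([[x,y,z] for x in(x0,x1) for y in(y0,y1) for z in(z0,z1)])
for n in C:
    c=C[n]; im=c['pixels']; u0,v0,u1,v1=boxes[n]
    hsv=cv2.cvtColor(im,cv2.COLOR_RGB2HSV)
    # warmth: R-B relative; wood vs grey
    I=im.astype(float); warm=(I[...,0]-I[...,2])/(I.sum(2)+30)
    M=np.zeros(im.shape[:2]); M[v0:v1,u0:u1]=(np.clip((0.22-warm)/0.18,0,1))[v0:v1,u0:u1]
    k,l,st,_=cv2.connectedComponentsWithStats((M>.5).astype(np.uint8)); i=1+st[1:,4].argmax()
    px=np.argwhere(l==i)[:,::-1]
    Q=onplane(c,px,.006)[:,:2]*1000
    b=cv2.minAreaRect(Q.astype(np.float32)); print(n,st[i].tolist(),b)
    # silhouette fit, base: x range unknown start s, 246 long
    S=8
    def cost(p):
        B=model((0-.123,.123,-.048,.048)); q=proj(c,tw(p,B))
        h=cv2.convexHull(((q-[u0,v0]+.5)*S*16).astype(np.int32).astype(np.int32))
        A=np.zeros(((v1-v0)*S,(u1-u0)*S),np.uint8); cv2.fillConvexPoly(A,h,255,shift=4)
        A=cv2.resize(A,(u1-u0,v1-v0),interpolation=cv2.INTER_AREA)/255.
        return np.abs(A-(M[v0:v1,u0:u1]*cv2.dilate((l==i).astype(np.uint8),np.ones((3,3)))[v0:v1,u0:u1])).sum()
    p0=[b[0][0]/1000,b[0][1]/1000,np.radians(-100)]
    best=minimize(cost,p0,method='Nelder-Mead',options=dict(initial_simplex=[p0]+[np.add(p0,d) for d in([.006,0,0],[0,.006,0],[0,0,.06])],xatol=1e-5,fatol=1e-3))
    print(n,'centre',best.x[:2].round(4),'yaw',np.degrees(best.x[2]).round(2),best.fun)
    # z profile
    W=cloud(c); w=W[v0:v1,u0:u1].reshape(-1,3); p=best.x
    cs,sn=np.cos(p[2]),np.sin(p[2]); L=(w[:,:2]-p[:2])@np.array([[cs,-sn],[sn,cs]])
    for x in np.arange(-.125,.126,.01):
        g=(abs(L[:,0]-x)<.005); a=g&(abs(L[:,1])<.012); e=g&(abs(abs(L[:,1])-.02)<.004)
        print(round(x,3),np.nanmedian(w[a,2]).round(4),np.nanmax(w[a,2]).round(4) , end=' | ')
    print()
    np.save(n+'_p.npy',p)
E
```

```text
scene [206, 185, 88, 72, 2790] ((570.5341796875, -30.487945556640625), (250.4654541015625, 107.18793487548828), 78.82453155517578)
scene centre [ 0.572  -0.0335] yaw -101.4 147.68983948033792
-0.125 0.0014 0.0096 | -0.115 0.0067 0.0418 | -0.105 0.0298 0.045 | -0.095 0.0466 0.0496 | -0.085 0.0476 0.0509 |
  return np.nanmean(a, axis, out=out, keepdims=keepdims)
Traceback (most recent call last):
ValueError: zero-size array to reduction operation fmax which has no identity
```

```bash
cat > fit.py <<'E'
from h import *
from scipy.optimize import minimize
C={n:dict(np.load(n+'0.npz')) for n in('scene','top')}
boxes={'top':(222,165,330,228),'scene':(198,175,300,262)}
def tw(p,P):
    c,s=np.cos(p[2]),np.sin(p[2]); R=np.array([[c,-s],[s,c]])
    return np.c_[P[:,:2]@R.T+p[:2],P[:,2]]
B=np.array([[x,y,z] for x in(-.123,.123) for y in(-.048,.048) for z in(0,.006)])
for n in C:
    c=C[n]; im=c['pixels']; u0,v0,u1,v1=boxes[n]; W=cloud(c)
    I=im.astype(float); warm=(I[...,0]-I[...,2])/(I.sum(2)+30)
    M=np.clip((0.22-warm)/0.18,0,1)
    k,l,st,_=cv2.connectedComponentsWithStats((M>.5).astype(np.uint8)); i=l[(194,276) if n=='top' else (215,250)]
    M=(M*cv2.dilate((l==i).astype(np.uint8),np.ones((3,3))))[v0:v1,u0:u1]
    wt=(1-cv2.dilate((W[...,2]>.012).astype(np.uint8),np.ones((3,3))))[v0:v1,u0:u1]
    S=8
    def cost(p):
        q=proj(c,tw(p,B))
        h=cv2.convexHull(((q-[u0,v0]+.5)*S*16).astype(np.int32))
        A=np.zeros(((v1-v0)*S,(u1-u0)*S),np.uint8); cv2.fillConvexPoly(A,h,255,shift=4)
        A=cv2.resize(A,(u1-u0,v1-v0),interpolation=cv2.INTER_AREA)/255.
        return (wt*np.abs(A-M)).sum()
    p0=[.571,-.033,np.radians(-101)]
    b=minimize(cost,p0,method='Nelder-Mead',options=dict(initial_simplex=[p0]+[np.add(p0,d) for d in([.006,0,0],[0,.006,0],[0,0,.06])],xatol=1e-5,fatol=1e-3))
    p=b.x; print(n,'centre',p[:2].round(4),'yaw',np.degrees(p[2]).round(2),b.fun,wt.sum())
    np.save(n+'_p.npy',p)
    # rectified views at 3 heights, 0.5mm/px, x -130..130, y -55..55
    gx,gy=np.meshgrid(np.arange(-130,130,.5),np.arange(55,-55,-.5))
    for z in(.028,.042):
        P=tw(p,np.c_[gx.ravel()/1000,gy.ravel()/1000,np.full(gx.size,z)])
        q=proj(c,P).reshape(*gx.shape,2).astype(np.float32)
        cv2.imwrite(f'pics/_{n}{int(z*1000)}.png',cv2.remap(im,q[...,0],q[...,1],cv2.INTER_CUBIC)[...,::-1])
a=[cv2.imread(f'pics/_{n}{z}.png') for n in('top','scene') for z in(28,42)]
g=np.vstack([np.hstack(a[:2])[:, :],np.hstack(a[2:])]); g=cv2.resize(np.vstack([a[0],a[2]]),None,fx=1.5,fy=1.35)
for x in range(-120,130,20): cv2.line(g,(int((x+130)*3),0),(int((x+130)*3),6),(0,255,0),1)
cv2.imwrite('pics/rect28.png',g)
E
python3 fit.py
```

```text
scene centre [ 0.5722 -0.0338] yaw -101.15 51.7840838075724 6744
top centre [ 0.5757 -0.0335] yaw -100.86 39.17192156335473 4745
```

View pics/rect28.png

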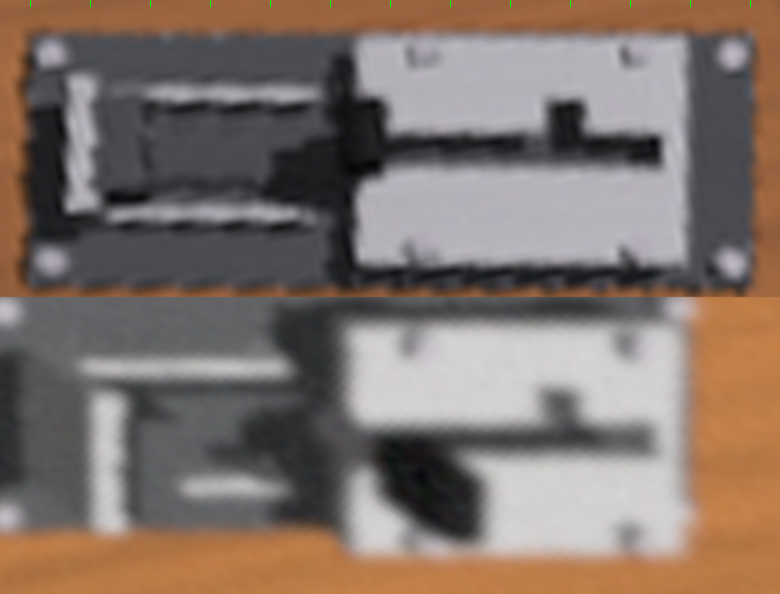

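The rectified views at plane z = 28 mm agree on the plate. Plate x runs from -13 to +100 mm about the base centre, the lane is near mid-height, and the notch is at px 549–583, about +58 mm. The stop is at px 66–98, about -98 mm. I'll now refine the stop, handle and lane numerically.

```bash
cat > prof.py <<'E'
from h import *
C={n:dict(np.load(n+'0.npz')) for n in('scene','top')}
p=np.array([.5745,-.0337,np.radians(-101.0)])
cs,sn=np.cos(p[2]),np.sin(p[2])
def samp(c,xs,ys,z):
    gx,gy=np.meshgrid(xs,ys); P=np.stack([p[0]+cs*gx-sn*gy,p[1]+sn*gx+cs*gy,np.full(gx.shape,z)],-1).reshape(-1,3)
    q=proj(c,P).reshape(*gx.shape,2).astype(np.float32)
    return cv2.remap(cv2.cvtColor(c['pixels'],cv2.COLOR_RGB2GRAY).astype(np.float32),q[...,0],q[...,1],cv2.INTER_LINEAR)
def edges(a,t,xs):  # sub-sample threshold crossings
    s=a-t; i=np.where(s[:-1]*s[1:]<0)[0]; return np.round((xs[i]+(xs[1]-xs[0])*s[i]/(s[i]-s[i+1]))*1000,1).tolist()
f=lambda a,b:np.arange(a,b,.0005)
for n,c in C.items():
    xs=f(-.125,-.08); a=samp(c,xs,f(-.012,.012),.042).mean(0); print(n,'stop x',edges(a,(a.max()+a.min())/2,xs),int(a.max()),int(a.min()))
    ys=f(-.06,.06); a=samp(c,f(-.106,-.099),ys,.042).mean(1); print(' stop y',edges(a,(a.max()+60)/2,ys))
    for nm,x0,x1 in(('plate y @75-95',.075,.095),('@20-45',.02,.045)):
        a=samp(c,f(x0,x1),ys,.028).mean(1); print(' ',nm,edges(a,120,ys))
    xs=f(-.03,.11); 
    for y in(.03,-.03): a=samp(c,xs,f(y-.006,y+.006),.028).mean(0); print(' plate x',y,edges(a,120,xs))
    a=samp(c,f(.0,.11),f(.0085,.0115),.028).mean(0); print(' notch x',edges(a,110,f(.0,.11)))
    # yaw of plate: side edge at two x
    for sgn in(1,-1):
        e=[edges(samp(c,f(x-.01,x+.01),f(*sorted((sgn*.03,sgn*.055))),.028).mean(1),120,f(*sorted((sgn*.03,sgn*.055)))) for x in(.01,.03,.07,.09)]; print('  side',sgn,e)
    xs=f(-.04,.03); a=samp(c,xs,f(-.006,.006),.071).mean(0); print(' handle x@71',edges(a,55,xs)); a=samp(c,f(-.013,-.005),ys,.071).mean(1); print(' handle y',edges(a,55,ys))
E
python3 prof.py
```

```text
scene stop x [-109.2, -99.0] 195 79
 stop y [26.2, 31.1, 39.1]
  plate y @75-95 [44.9]
  @20-45 [-5.1, 4.0, 44.1]
 plate x 0.03 [-14.4]
 plate x -0.03 [-14.9, 6.1, 31.0]
 notch x [54.3, 61.2]
  side 1 [[43.6], [44.2], [43.8], [51.7]]
  side -1 [[-33.0], [-34.3], [], []]
 handle x@71 [-26.1, -9.6]
 handle y []
top stop x [-123.0, -107.1, -97.4] 171 31
 stop y [-24.0, 26.3, 57.8]
  plate y @75-95 [-40.6, -4.7, 6.5, 44.9]
  @20-45 [-41.2, -4.8, 7.3, 44.6]
 plate x 0.03 [-11.4, 98.6]
 plate x -0.03 [-11.5, 98.8]
 notch x [51.1, 64.2, 99.1]
  side 1 [[44.9], [44.6], [44.5], [44.5]]
  side -1 [[-41.0], [-41.3], [-40.7], [-41.0]]
 handle x@71 [-23.1, -2.6]
 handle y [-54.9, -49.0, -16.0, 11.4]
```

Track frame estimate: origin about (0.594, 0.062), yaw -101°, expected notch window near 65 mm of travel. The stop is 10 mm thick and the notch measures 13.1 mm, both matching the given sizes. I'll refine the blanks and plan the first move.

```bash
cat >> h.py <<'E'
YAW=np.radians(-101.0); O=np.array([.5942,.0623])
TX=np.array([np.cos(YAW),np.sin(YAW)]); TY=np.array([-TX[1],TX[0]])
def tr(x,y,O=None):  # track->world
    return (globals()['O'] if O is None else O)+x*TX+y*TY
def go(x,y,z,ang):   # TCP target, tool y axis direction angle (deg, mod 180), tool down
    from scipy.spatial.transform import Rotation as Rn
    s=r.sense(); R=np.array(s['ee_rot']); p=np.array(s['tcp_pos'])
    best=None
    for a in(ang,ang+180):
        a=np.radians(a); yv=np.array([np.cos(a),np.sin(a),0]); zv=np.array([0,0,-1.]); G=np.c_[np.cross(yv,zv),yv,zv]
        rv=Rn.from_matrix(R.T@G).as_rotvec(degrees=True)
        if best is None or np.linalg.norm(rv)<np.linalg.norm(best): best=rv
    print('d',(R.T@(np.array([x,y,z])-p)).round(4),'rot',best.round(2),'dist',np.linalg.norm(np.array([x,y,z])-p).round(3),'t',s['time_s'])
def loc():
    s=r.sense(); p=np.array(s['tcp_pos']); R=np.array(s['ee_rot']); f=np.array(s['wrist_force']); d=p[:2]-O
    print('t',s['time_s'],'track',(np.r_[d@TX,d@TY,p[2]]*1000).round(1),'F track',np.r_[f[:2]@TX,f[:2]@TY,f[2]].round(2),'yang',np.degrees(np.arctan2(R[1,1],R[0,1])).round(2),'w',round(s['gripper_width'],3),'gf',round(s['gripper_force'],1),'j6',np.round(s['joints'][5],1))
E
python3 - <<'E'
from h import *
from scipy.optimize import minimize
C={n:dict(np.load(n+'0.npz')) for n in('scene','top')}
for nm,p0 in(('A',[.6035,.189,np.radians(70-90)]),('B',[.513,.2215,np.radians(11)])):
    for n,c in C.items():
        g=cv2.cvtColor(c['pixels'],cv2.COLOR_RGB2GRAY).astype(float)
        q=proj(c,np.array([[p0[0],p0[1],.05]]))[0]; u0,v0=(q-16).astype(int); w=32
        G=g[v0:v0+w,u0:u0+w]; hi=np.percentile(G,99); M=np.clip((G-150)/(hi-160),0,1)
        def cost(p):
            cs,sn=np.cos(p[2]),np.sin(p[2]); P=np.array([[p[0]+cs*a-sn*b,p[1]+sn*a+cs*b,.05] for a,b in((-.012,-.018),(.012,-.018),(.012,.018),(-.012,.018))])
            h=((proj(c,P)-[u0,v0]+.5)*8*16).astype(np.int32); A=np.zeros((w*8,w*8),np.uint8); cv2.fillConvexPoly(A,h,255,shift=4)
            return np.abs(cv2.resize(A,(w,w),interpolation=cv2.INTER_AREA)/255.-M).sum()
        b=minimize(cost,p0,method='Nelder-Mead',options=dict(initial_simplex=[p0]+[np.add(p0,d) for d in([.005,0,0],[0,.005,0],[0,0,.15])],xatol=1e-5,fatol=1e-3))
        print(nm,n,(b.x[:2]*1000).round(1),np.degrees(b.x[2]).round(1),round(b.fun,1),int(hi),M.sum())
loc(); x,y=tr(.088,0); print(x,y); go(x,y,.15,169)
E
```

```text
A scene [604.2 188.5] -20.3 7.6 234 138.01351351351352
A top [605.4 187.6] -18.0 21.5 209 89.14285714285714
B scene [511.2 221.4] 10.6 6.9 234 124.21621621621622
B top [512.5 220.7] 6.5 21.6 210 92.52000000000001
t 0.1 track [ 723.8 -274.3  221.6] F track [-0.45 -0.44 -0.05] yang 107.4 w 1.002 gf 0.0 j6 -14.8
0.577408808406864 -0.024083192143394418
d [-0.5437  0.4287  0.0724] rot [ 1.10e-01  6.00e-02 -6.16e+01] dist 0.696 t 0.1
```

The manual's scale: shifts go in shares of 60 cm and turns go in shares of 120 degrees. Converting my numbers, -0.5437 m is -0.9062, 0.4287 m is 0.7145, -61.6 degrees is -0.5133.

```bash
python3 steer.py '[[[0.6, -0.9062, 0.7145, 0.1207, 0.0008, 0.0005, -0.5133], [0.6, -0.9062, 0.7145, 0.1207, 0.0008, 0.0005, -0.5133], [0.6, -0.9062, 0.7145, 0.1207, 0.0008, 0.0005, -0.5133], [0.6, -0.9062, 0.7145, 0.1207, 0.0008, 0.0005, -0.5133], [0.6, -0.9062, 0.7145, 0.1207, 0.0008, 0.0005, -0.5133], [0.6, -0.9062, 0.7145, 0.1207, 0.0008, 0.0005, -0.5133], [0.6, -0.9062, 0.7145, 0.1207, 0.0008, 0.0005, -0.5133], [0.6, -0.9062, 0.7145, 0.1207, 0.0008, 0.0005, -0.5133]]]'; python3 -c "
from h import *
loc(); x,y=tr(.088,0); go(x,y,.13,169)"
```

```text
time_s: 0.9
tcp_pos: [0.4119, -0.2659, 0.1807]
ee_rot: [[-0.188, -0.982, 0.0], [-0.982, 0.188, -0.002], [0.002, -0.001, -1.0]]
wrist_force: [0.5, 0.2, 0.8]
gripper_width: 0.605
gripper_force: 0.0
t 0.9 track [ 357.  -116.3  180.7] F track [-0.25  0.44  0.81] yang 169.19 w 0.605 gf 0.0 j6 2.9
d [-0.2687 -0.1171  0.0503] rot [-0.04 -0.09  0.19] dist 0.297 t 0.9
```

To row units: -0.2687 m is -0.4478, -0.1171 m is -0.1952, 0.19 degrees is 0.0016.

```bash
python3 steer.py '[[[0.6, -0.4478, -0.1952, 0.0833, 0, 0, 0.0016], [0.6, -0.4478, -0.1952, 0.0833, 0, 0, 0.0016], [0.6, -0.4478, -0.1952, 0.0833, 0, 0, 0.0016], [0.6, -0.4478, -0.1952, 0.0833, 0, 0, 0.0016], [0.6, -0.4478, -0.1952, 0.0833, 0, 0, 0.0016], [0.6, -0.4478, -0.1952, 0.0833, 0, 0, 0.0016], [0.6, -0.4478, -0.1952, 0.0833, 0, 0, 0.0016], [0.6, -0.4478, -0.1952, 0.0833, 0, 0, 0.0016]]]'; python3 - <<'E'
from h import *
loc(); x,y=tr(.088,0); go(x,y,.045,169)
c=cap('scene'); cv2.imwrite('pics/s1.png',cv2.resize(c['pixels'][120:270,170:370],None,fx=4,fy=4,interpolation=cv2.INTER_CUBIC)[...,::-1])
E
```

```text
time_s: 1.7
tcp_pos: [0.5774, -0.0255, 0.1294]
ee_rot: [[-0.192, -0.981, -0.002], [-0.981, 0.192, -0.002], [0.002, 0.001, -1.0]]
wrist_force: [-0.5, -0.7, 0.3]
gripper_width: 0.598
gripper_force: 0.0
t 1.7 track [ 89.4   0.2 129.4] F track [ 0.76 -0.4   0.35] yang 168.92 w 0.598 gf 0.0 j6 -24.7
d [-0.0016  0.0001  0.0844] rot [ 0.08 -0.14 -0.08] dist 0.084 t 1.7
```

View pics/s1.png

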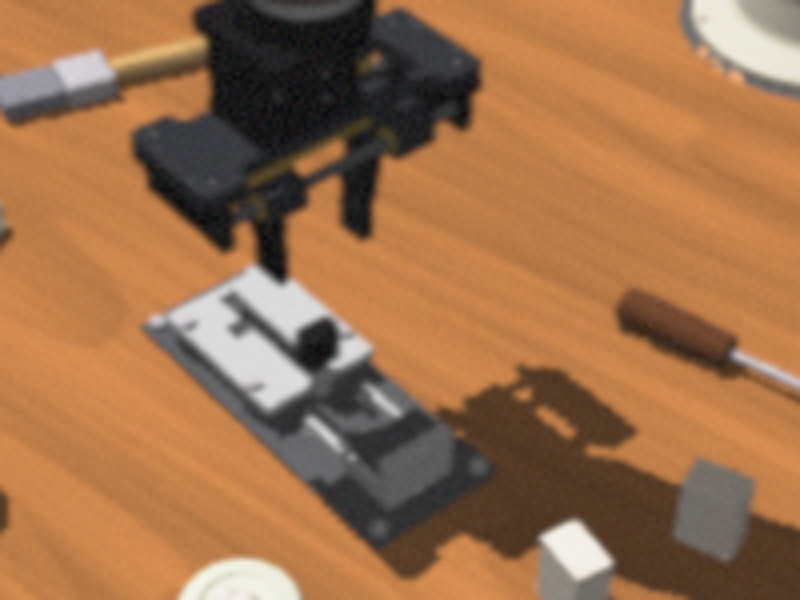

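The gripper hangs over the handle (318,340), fingers at (270,250) and (358,205), straddling it across the track. I'll lower it and feel the handle sides.

To row units: 0.0844 m is 0.1407, -0.0016 m is -0.0027.

```bash
python3 steer.py '[[[0.6, -0.0027, 0, 0.1407, 0, 0, 0], [0.6, -0.0027, 0, 0.1407, 0, 0, 0], [0.38, -0.0027, 0, 0.1407, 0, 0, 0], [0.38, -0.0027, 0, 0.1407, 0, 0, 0], [0.38, -0.0027, 0, 0.1407, 0, 0, 0], [0.38, -0.0027, 0, 0.1407, 0, 0, 0]]]' | tail -3; python3 -c "
from h import *
loc()"; python3 steer.py '[[[0.34, 0, 0, 0, 0, 0, 0], [0.34, 0, 0, 0, 0, 0, 0], [0.34, 0, 0, 0, 0, 0, 0]]]' | tail -3; python3 -c "
from h import *
loc()"
```

```text
wrist_force: [0.7, -0.7, 0.5]
gripper_width: 0.397
gripper_force: 0.0
t 2.35 track [88.7  2.2 48.6] F track [0.59 0.87 0.53] yang 168.81 w 0.397 gf 0.0 j6 -24.9
wrist_force: [-0.1, -0.3, -1.3]
gripper_width: 0.347
gripper_force: 0.0
t 2.65 track [88.8  0.9 46.7] F track [ 0.28 -0.09 -1.32] yang 168.82 w 0.347 gf 0.0 j6 -24.9
```

To row units: 0.001 m is 0.0017.

```bash
P='from h import *
loc()'; python3 steer.py '[[[0.34, 0, 0, 0, 0, 0, 0], [0.34, 0, 0.0017, 0, 0, 0, 0], [0.34, 0, 0.0017, 0, 0, 0, 0]]]'>/dev/null; python3 -c "$P"; python3 steer.py '[[[0.34, 0, 0.0017, 0, 0, 0, 0], [0.34, 0, 0.0017, 0, 0, 0, 0]]]'>/dev/null; python3 -c "$P"; python3 steer.py '[[[0.34, 0, 0.0017, 0, 0, 0, 0], [0.34, 0, 0.0017, 0, 0, 0, 0]]]'>/dev/null; python3 -c "$P"
```

```text
t 2.95 track [88.8 -0.2 46.2] F track [-0.17  0.01  0.26] yang 168.82 w 0.339 gf 0.1 j6 -25.0
t 3.15 track [88.7 -0.3 46.3] F track [ 1.2   3.73 -2.52] yang 168.84 w 0.341 gf 1.7 j6 -25.0
t 3.35 track [88.5 -0.3 46.5] F track [ 2.15  6.65 -3.8 ] yang 168.84 w 0.339 gf 2.9 j6 -25.0
```

To row units: -0.004 m is -0.0067, -0.002 m is -0.0033.

```bash
P='from h import *
loc()'; python3 steer.py '[[[0.34, 0, -0.0033, 0, 0, 0, 0], [0.34, 0, -0.0067, 0, 0, 0, 0], [0.34, 0, -0.0067, 0, 0, 0, 0]]]'>/dev/null; python3 -c "$P"; python3 steer.py '[[[0.32, 0, 0, 0, 0, 0, 0], [0.32, 0, 0, 0, 0, 0, 0], [0.32, 0, 0, 0, 0, 0, 0]]]'>/dev/null; python3 -c "$P"; python3 steer.py '[[[0.31, 0, 0, 0, 0, 0, 0], [0.31, 0, 0, 0, 0, 0, 0], [0.31, 0, 0, 0, 0, 0, 0]]]'>/dev/null; python3 -c "$P"
```

```text
t 3.65 track [89.   1.1 46. ] F track [-0.01  0.45 -0.12] yang 168.8 w 0.338 gf 0.0 j6 -24.9
t 3.95 track [88.9  1.5 46.1] F track [ 0.44 -0.6   0.48] yang 168.82 w 0.319 gf 0.0 j6 -24.9
t 4.25 track [88.9  1.7 46.2] F track [-0.13 -0.74  0.11] yang 168.81 w 0.309 gf 0.0 j6 -24.9
```

To row units: -0.008 m is -0.0133, 35 degrees is 0.2917.

```bash
sed -i 's/^O=.*//; s/YAW=np.radians(-101.0); O=np.array(\[.5942,.0623\])/YAW=np.radians(-101.0); O=np.array([.5942,.0623])+.0015*np.array([.9816,-.1908])/' h.py; P='from h import *
loc(); x,y=tr(.088,0); go(x,y,.038,79)'; python3 steer.py '[[[0.6, 0, 0, 0, 0, 0, 0], [0.6, 0, 0, 0, 0, 0, 0], [0.6, 0, 0, 0, 0, 0, 0], [0.6, 0, 0, -0.0133, 0, 0, 0.0833], [0.6, 0, 0, -0.0133, 0, 0, 0.1667], [0.6, 0, 0, -0.0133, 0, 0, 0.25], [0.6, 0, 0, -0.0133, 0, 0, 0.2917]]]'>/dev/null; python3 -c "$P";
```

```text
t 4.95 track [88.9  0.3 54.3] F track [-1.15 -0.98  0.07] yang 134.08 w 0.595 gf 0.0 j6 -59.6
d [-0.0006  0.0007  0.0163] rot [-1.200e-01  1.000e-02  5.508e+01] dist 0.016 t 4.95
```

To row units: 0.016 m is 0.0267, 0.01 m is 0.0167, 55.1 degrees is 0.4592.

```bash
P='from h import *
loc(); x,y=tr(.088,0); go(x,y,.038,79)'; python3 steer.py '[[[0.6, 0, 0, 0.0167, 0, 0, 0.0667], [0.6, 0, 0, 0.0267, 0, 0, 0.1333], [0.6, 0, 0, 0.0267, 0, 0, 0.2], [0.6, 0, 0, 0.0267, 0, 0, 0.2667], [0.6, 0, 0, 0.0267, 0, 0, 0.3333], [0.6, 0, 0, 0.0267, 0, 0, 0.4], [0.6, 0, 0, 0.0267, 0, 0, 0.4592], [0.6, 0, 0, 0.0267, 0, 0, 0.4592]]]'>/dev/null; python3 -c "$P";python3 steer.py '[[[0.4, 0, 0, 0, 0, 0, 0], [0.3, 0, 0, 0, 0, 0, 0], [0.23, 0, 0, 0, 0, 0, 0], [0.23, 0, 0, 0, 0, 0, 0], [0.23, 0, 0, 0, 0, 0, 0], [0.23, 0, 0, 0, 0, 0, 0]]]'>/dev/null; python3 -c "$P"
```

```text
t 5.75 track [88.9  0.3 38.2] F track [-0.07  0.81  1.27] yang 79.35 w 0.597 gf 0.0 j6 -114.3
d [0.0003 0.0009 0.0002] rot [-0.1   0.05  0.35] dist 0.001 t 5.75
t 6.35 track [88.9  0.3 38.2] F track [ 0.62 -0.54  0.59] yang 79.35 w 0.242 gf 0.0 j6 -114.3
d [0.0002 0.0009 0.0002] rot [-0.1   0.05  0.35] dist 0.001 t 6.35
```

To row units: -0.03 m is -0.05, -0.02 m is -0.0333.

```bash
P='from h import *
loc()'; python3 steer.py '[[[0, 0, 0, 0, 0, 0, 0], [0, 0, 0, 0, 0, 0, 0], [0, 0, 0, 0, 0, 0, 0], [0, 0, 0, 0, 0, 0, 0]]]'>/dev/null; python3 -c "$P"; python3 steer.py '[[[0, 0, -0.0167, 0, 0, 0, 0], [0, 0, -0.0333, 0, 0, 0, 0], [0, 0, -0.05, 0, 0, 0, 0], [0, 0, -0.05, 0, 0, 0, 0]]]'>/dev/null; python3 -c "$P"
```

```text
t 6.75 track [88.7  0.3 38.2] F track [-1.89 -0.03 -0.51] yang 79.34 w 0.183 gf 30.0 j6 -114.3
t 7.15 track [118.2   1.   38.2] F track [-5.42 -1.23 -1.22] yang 79.29 w 0.182 gf 30.0 j6 -111.5
```

To row units: -0.026 m is -0.0433, -0.02 m is -0.0333.

```bash
sed -i 's/+.0015\*np.array(\[.9816,-.1908\])/+.0015*np.array([.9816,-.1908])+.0007*np.array([-.1908,-.9816])/' h.py; P='from h import *
loc()'; python3 steer.py '[[[0, 0, -0.0167, 0, 0, 0, 0], [0, 0, -0.0333, 0, 0, 0, 0], [0, 0, -0.0433, 0, 0, 0, 0], [0, 0, -0.0433, 0, 0, 0, 0]]]'>/dev/null; python3 -c "$P"; python3 steer.py '[[[0, -0.0025, -0.0017, 0, 0, 0, 0], [0, -0.0042, -0.0033, 0, 0, 0, 0], [0, -0.0042, -0.005, 0, 0, 0, 0], [0, -0.0042, -0.0067, 0, 0, 0, 0]]]'>/dev/null; python3 -c "$P"
```

```text
t 7.55 track [142.5   1.4  38.2] F track [-9.01 -0.96 -2.61] yang 79.31 w 0.182 gf 30.0 j6 -109.0
t 7.95 track [145.6   2.   38.1] F track [-11.83  -4.71   2.13] yang 79.33 w 0.182 gf 30.0 j6 -108.5
```

To row units: -0.004 m is -0.0067, -0.003 m is -0.005.

```bash
P='from h import *
loc()'; python3 steer.py '[[[0, 0, -0.0017, 0, 0, 0, 0], [0, 0, -0.0033, 0, 0, 0, 0], [0, 0, -0.005, 0, 0, 0, 0], [0, 0, -0.0067, 0, 0, 0, 0]]]'>/dev/null; python3 -c "$P"; python3 steer.py '[[[0, 0, -0.0012, 0, 0, 0, 0], [0, 0, -0.0023, 0, 0, 0, 0], [0, 0, -0.0033, 0, 0, 0, 0], [0, 0, -0.0045, 0, 0, 0, 0]]]'>/dev/null; python3 -c "$P"
```

```text
t 8.35 track [149.5   2.   38.1] F track [-12.65  -4.4    1.96] yang 79.34 w 0.179 gf 30.0 j6 -108.1
t 8.75 track [152.1   2.2  38.1] F track [-13.22  -4.35   2.03] yang 79.34 w 0.178 gf 30.0 j6 -107.8
```

Travel 64 mm and the side press is still steady. I'll keep drawing slowly.

To row units: -0.0012 m is -0.002, -0.0006 m is -0.001.

```bash
P='from h import *
loc()'; python3 steer.py '[[[0, 0, -0.001, 0, 0, 0, 0], [0, 0, -0.002, 0, 0, 0, 0], [0, 0, -0.002, 0, 0, 0, 0]]]'>/dev/null; python3 -c "$P"; python3 steer.py '[[[0, 0, -0.001, 0, 0, 0, 0], [0, 0, -0.002, 0, 0, 0, 0], [0, 0, -0.002, 0, 0, 0, 0]]]'>/dev/null; python3 -c "$P"; python3 steer.py '[[[0, 0, -0.001, 0, 0, 0, 0], [0, 0, -0.002, 0, 0, 0, 0], [0, 0, -0.002, 0, 0, 0, 0]]]'>/dev/null; python3 -c "$P"
```

```text
t 9.05 track [153.6   3.4  38.2] F track [-10.17  -1.17  -1.42] yang 79.35 w 0.18 gf 30.0 j6 -107.7
t 9.35 track [154.6   3.8  38.2] F track [-10.96  -0.44  -1.51] yang 79.35 w 0.181 gf 30.0 j6 -107.6
t 9.65 track [155.8   3.9  38.2] F track [-11.92  -0.68  -0.53] yang 79.36 w 0.183 gf 30.0 j6 -107.5
```

The manual's scale: shifts go in shares of 60 cm and turns go in shares of 120 degrees. Converting my numbers, -0.004 m is -0.0067, -0.002 m is -0.0033.

```bash
P='from h import *
loc()'; python3 steer.py '[[[0, -0.0033, 0.0017, 0, 0, 0, 0], [0, -0.0067, 0.002, 0, 0, 0, 0], [0, -0.0067, 0.002, 0, 0, 0, 0]]]'>/dev/null; python3 -c "$P"; python3 steer.py '[[[0, -0.0033, 0, 0, 0, 0, 0], [0, -0.0067, 0, 0, 0, 0, 0], [0, -0.0083, 0, 0, 0, 0, 0], [0, -0.0083, 0, 0, 0, 0, 0]]]'>/dev/null; python3 -c "$P"
```

```text
t 9.95 track [154.6   8.2  38.2] F track [-10.43  -0.09  -2.58] yang 79.36 w 0.183 gf 30.0 j6 -107.5
t 10.35 track [154.7  12.4  38.2] F track [-10.56  -1.73  -0.39] yang 79.35 w 0.18 gf 30.0 j6 -107.3
```

To row units: 0.003 m is 0.005, 0.002 m is 0.0033.

```bash
P='from h import *
loc()'; python3 steer.py '[[[0, -0.0017, 0.0017, 0, 0, 0, 0], [0, -0.0017, 0.0033, 0, 0, 0, 0], [0, -0.0017, 0.005, 0, 0, 0, 0], [0, -0.0017, 0.005, 0, 0, 0, 0]]]'>/dev/null; python3 -c "$P"; python3 steer.py '[[[0, 0, 0.0017, 0, 0, 0, 0], [0, 0, 0.0025, 0, 0, 0, 0], [0, 0, 0.0025, 0, 0, 0, 0]]]'>/dev/null; python3 -c "$P"
```

```text
t 10.75 track [153.5  12.4  38.1] F track [-6.   -2.74  1.2 ] yang 79.34 w 0.177 gf 30.0 j6 -107.6
t 11.05 track [153.3  12.4  38.1] F track [-0.05 -2.99  0.52] yang 79.32 w 0.179 gf 30.0 j6 -107.7
```

```bash
P='from h import *
loc(); go(.6048,.188,.13,71)'; python3 steer.py '[[[0.5, 0, 0, 0, 0, 0, 0], [0.5, 0, 0, 0, 0, 0, 0], [0.5, 0, 0, 0, 0, 0, 0], [0.5, 0, 0, 0, 0, 0, 0], [0.5, 0, 0, -0.0833, 0, 0, 0], [0.7, 0, 0, -0.1667, 0, 0, 0], [0.7, 0, 0, -0.1667, 0, 0, 0]]]'>/dev/null; python3 -c "$P"
```

```text
t 11.75 track [151.8  18.2 146.3] F track [0.35 0.55 0.09] yang 79.44 w 0.597 gf 0.0 j6 -107.7
d [0.0314 0.2781 0.0159] rot [0.1  0.96 8.44] dist 0.28 t 11.75
```

To row units: 0.2781 m is 0.4635, 0.0314 m is 0.0523, 8.4 degrees is 0.07.

```bash
P='from h import *
loc(); go(.6048,.188,.030,71)'; python3 steer.py '[[[0.7, 0.0523, 0.4635, 0.0265, 0, 0, 0.07], [0.7, 0.0523, 0.4635, 0.0265, 0, 0, 0.07], [0.7, 0.0523, 0.4635, 0.0265, 0, 0, 0.07], [0.7, 0.0523, 0.4635, 0.0265, 0, 0, 0.07], [0.7, 0.0523, 0.4635, 0.0265, 0, 0, 0.07], [0.7, 0.0523, 0.4635, 0.0265, 0, 0, 0.07], [0.7, 0.0523, 0.4635, 0.0265, 0, 0, 0.07], [0.7, 0.0523, 0.4635, 0.0265, 0, 0, 0.07]]]'>/dev/null; python3 - <<'E'
from h import *
loc(); go(.6048,.188,.026,71)
c=cap('scene'); d=cap('top'); a=c['pixels'][150:300,190:370]; b=d['pixels'][165:240,165:330]
a=cv2.resize(a,(720,600-0),interpolation=cv2.INTER_CUBIC)
cv2.imwrite('pics/s2.png',a[...,::-1])
# handle check in the track frame
W=cloud(c); L=W[...,:2]-O; x=L@TX; y=L@TY; z=W[...,2]
m=(z>.06)&(z<.075)&(x>.12)&(x<.18)&(abs(y)<.04); print('handle',np.median(x[m]),np.median(y[m]),m.sum())
m=(z>.044)&(z<.05)&(x>.02)&(x<.12)&(abs(y)<.02); print('follower top x',np.percentile(x[m],[5,50,95]),np.median(y[m]))
E
```

```text
t 12.55 track [-125.9  -20.3  121.4] F track [-0.09 -0.11 -1.19] yang 71.03 w 0.701 gf 0.0 j6 -141.3
d [-0.0051  0.0012  0.0954] rot [-0.12  0.04  0.03] dist 0.096 t 12.55
handle 0.1481032211526542 0.012773466137781643 71
follower top x [0.06366545 0.07082325 0.07952831] 0.00108218979881166
```

View pics/s2.png

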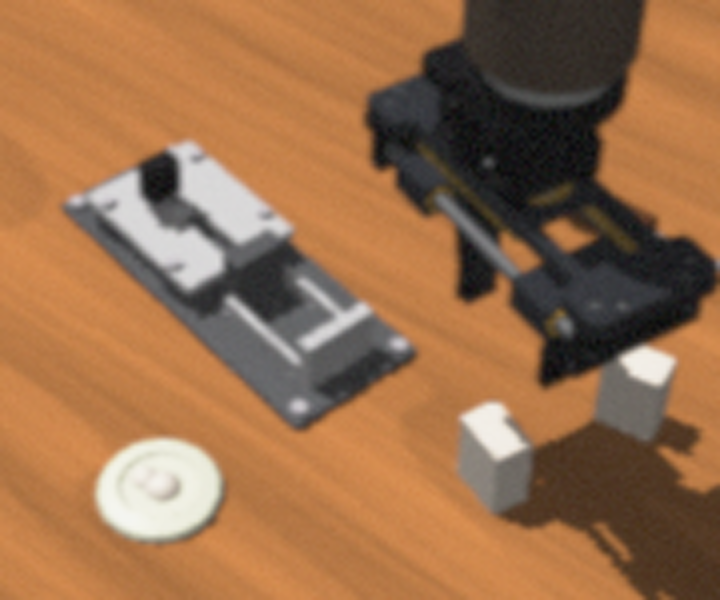

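The handle is parked in the notch at (158,175), and the gripper is over blank A at (495,455). I'll go down and grasp.

To row units: 0.0994 m is 0.1657, 0.06 m is 0.1.

```bash
P='from h import *
loc(); x,y=tr(.0135,0); go(x,y,.1,169)'; python3 steer.py '[[[0.7, -0.0085, 0.002, 0.05, 0, 0, 0], [0.7, -0.0085, 0.002, 0.1, 0, 0, 0], [0.7, -0.0085, 0.002, 0.1657, 0, 0, 0], [0.7, -0.0085, 0.002, 0.1657, 0, 0, 0], [0.5, -0.0085, 0.002, 0.1657, 0, 0, 0]]]'>/dev/null; python3 -c "$P"; python3 steer.py '[[[0.46, 0, 0, 0, 0, 0, 0], [0.43, 0, 0, 0, 0, 0, 0], [0, 0, 0, 0, 0, 0, 0], [0, 0, 0, 0, 0, 0, 0], [0, 0, 0, 0, 0, 0, 0]]]'; python3 -c "$P; print(r.sense()['tcp_pos'])"
```

```text
t 13.15 track [-124.4  -14.1   22.9] F track [-0.    1.09  1.07] yang 70.88 w 0.665 gf 0.0 j6 -141.0
d [-0.0335 -0.1348 -0.0767] rot [-8.000e-02  1.600e-01  8.188e+01] dist 0.159 t 13.15
time_s: 13.65
tcp_pos: [0.606, 0.1879, 0.0243]
ee_rot: [[-0.945, 0.326, 0.003], [0.326, 0.945, -0.001], [-0.003, 0.0, -1.0]]
wrist_force: [-0.6, -0.3, 6.0]
gripper_width: 0.408
gripper_force: 29.8
t 13.65 track [-126.2  -13.9   24.3] F track [ 0.38 -0.5   6.02] yang 70.97 w 0.408 gf 29.8 j6 -141.1
d [-0.0335 -0.1364 -0.0756] rot [ 0.13  0.15 81.97] dist 0.16 t 13.65
[0.60595364 0.18788357 0.02428889]
```

The grip is good (35.5 mm against 36). J6 would pass its range turning the short way, so I'll turn -98° about tool z while carrying it over.

To row units: -0.12 m is -0.2, -0.08 m is -0.1333, -56 degrees is -0.4667.

```bash
P='from h import *
loc(); x,y=tr(.0135,0); go(x,y,.1,169)'; python3 steer.py '[[[0, 0, 0, -0.0667, 0, 0, 0], [0, 0, 0, -0.1333, 0, 0, -0.0667], [0, -0.0083, -0.0333, -0.1333, 0, 0, -0.1333], [0, -0.0167, -0.0667, -0.1333, 0, 0, -0.2], [0, -0.025, -0.1, -0.1333, 0, 0, -0.2667], [0, -0.0333, -0.1333, -0.1333, 0, 0, -0.3333], [0, -0.0417, -0.1667, -0.1333, 0, 0, -0.4], [0, -0.05, -0.2, -0.1333, 0, 0, -0.4667]]]'; python3 -c "$P"
```

```text
time_s: 14.45
tcp_pos: [0.5935, 0.0636, 0.1023]
ee_rot: [[-0.796, -0.606, -0.001], [-0.606, 0.796, -0.002], [0.002, -0.001, -1.0]]
wrist_force: [1.2, -0.7, -1.6]
gripper_width: 0.414
gripper_force: 29.8
t 14.45 track [ -1.8  -2.5 102.3] F track [ 0.49  1.28 -1.64] yang 127.27 w 0.414 gf 29.8 j6 -74.5
d [ 0.0098 -0.012   0.0023] rot [-3.000e-02 -1.100e-01 -4.173e+01] dist 0.016 t 14.45
```

To row units: -0.012 m is -0.02, 0.0098 m is 0.0163, -41.7 degrees is -0.3475.

```bash
P='from h import *
loc(); x,y=tr(.0135,0); go(x,y,.032,169)'; python3 steer.py '[[[0, 0.0083, -0.01, 0, 0, 0, -0.0667], [0, 0.0163, -0.02, 0.0033, 0, 0, -0.1333], [0, 0.0163, -0.02, 0.0033, 0, 0, -0.2], [0, 0.0163, -0.02, 0.0033, 0, 0, -0.2667], [0, 0.0163, -0.02, 0.0033, 0, 0, -0.3475], [0, 0.0163, -0.02, 0.0033, 0, 0, -0.3475], [0, 0.0163, -0.02, 0.0033, 0, 0, -0.3475], [0, 0.0163, -0.02, 0.0033, 0, 0, -0.3475]]]'>/dev/null; python3 - <<'E'
from h import *
loc(); x,y=tr(.0135,0); go(x,y,.060,169)
for n in('scene','top'):
    c=cap(n); W=cloud(c); I=c['pixels'].astype(int); L=W[...,:2]-O; x=L@TX; y=L@TY; z=W[...,2]
    m=(I.min(2)>90)&(z>.06)&(z<.15)&(abs(x-.013)<.04)&(abs(y)<.05); print(n,m.sum(),[np.percentile(a[m],[3,50,97]).round(4).tolist() for a in(x,y,z) if m.any()])
cv2.imwrite('pics/s3.png',cv2.resize(capture('scene')['pixels'][150:270,210:330],(600,600),interpolation=cv2.INTER_CUBIC)[...,::-1])
E
```

```text
t 15.25 track [ 12.6   0.3 100.6] F track [-0.35  0.33 -1.41] yang 168.52 w 0.408 gf 29.8 j6 -31.9
d [0.0009 0.0003 0.0406] rot [-0.03 -0.1  -0.48] dist 0.041 t 15.25
scene 268 [[-0.002, 0.0003, 0.0156], [-0.0182, -0.0009, 0.0177], [0.0798, 0.1109, 0.1282]]
top 1 [[0.0224, 0.0224, 0.0224], [-0.0137, -0.0137, -0.0137], [0.1283, 0.1283, 0.1283]]
```

View pics/s3.png

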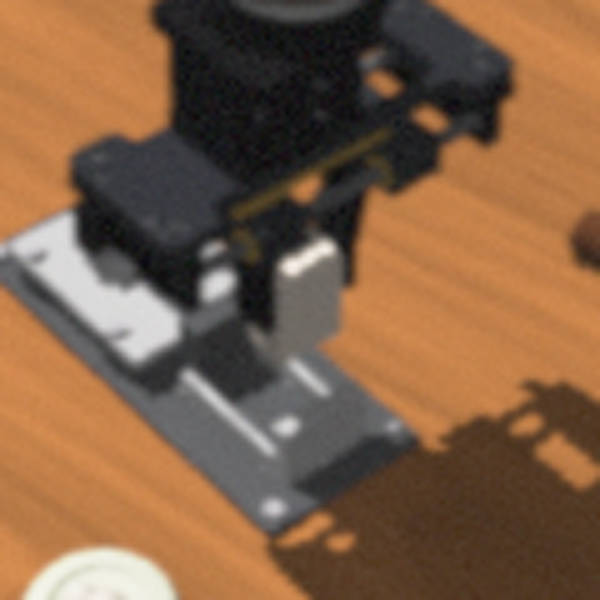

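Blank A is held upright between the fingers at (308,300), over the channel. Its front face is about 2 mm clear of the stop after the scene camera bias. I'll lower it and check for wall contact.

To row units: 0.05 m is 0.0833, 0.04 m is 0.0667, -0.48 degrees is -0.004.

```bash
P='from h import *
loc()'; python3 steer.py '[[[0, 0, 0.0005, 0.0333, 0, 0, -0.004], [0, 0, 0.0005, 0.0667, 0, 0, -0.004], [0, 0, 0.0005, 0.0833, 0, 0, -0.004], [0, 0, 0.0005, 0.0833, 0, 0, -0.004], [0, 0, 0.0005, 0.0833, 0, 0, -0.004]]]'>/dev/null; python3 -c "$P"; python3 steer.py '[[[0, 0, 0, 0.0067, 0, 0, 0], [0, 0, 0, 0.0133, 0, 0, 0], [0, 0, 0, 0.02, 0, 0, 0], [0, 0, 0, 0.02, 0, 0, 0], [0, 0, 0, 0.02, 0, 0, 0]]]'>/dev/null; python3 -c "$P"
```

```text
t 15.9 track [12.6  0.5 51. ] F track [ 0.9  -0.19 -0.99] yang 169.12 w 0.409 gf 30.0 j6 -31.3
t 16.4 track [12.6  0.2 38.6] F track [ 0.04  0.69 -1.7 ] yang 169.12 w 0.414 gf 30.0 j6 -31.3
```

To row units: 0.0075 m is 0.0125, 0.004 m is 0.0067.

```bash
P='from h import *
loc()'; python3 steer.py '[[[0, 0, 0, 0.0067, 0, 0, 0], [0, 0, 0, 0.0125, 0, 0, 0], [0, 0, 0, 0.0125, 0, 0, 0], [0, 0, 0, 0.0125, 0, 0, 0]]]'>/dev/null; python3 -c "$P"; python3 steer.py '[[[0, 0, 0, 0.0017, 0, 0, 0], [0, 0, 0, 0.0017, 0, 0, 0], [0, 0, 0, 0.0017, 0, 0, 0]]]'>/dev/null; python3 -c "$P"
```

```text
t 16.8 track [12.6  0.2 31.1] F track [ 0.21 -0.58 -0.73] yang 169.12 w 0.411 gf 30.0 j6 -31.3
t 17.1 track [12.6  0.3 30.3] F track [ 0.22  0.44 -1.12] yang 169.12 w 0.416 gf 30.0 j6 -31.3
```

To row units: 0.001 m is 0.0017.

```bash
P='from h import *
loc()'; python3 steer.py '[[[0, 0, 0, 0.0017, 0, 0, 0], [0, 0, 0, 0.0017, 0, 0, 0], [0, 0, 0, 0.0017, 0, 0, 0]]]'>/dev/null; python3 -c "$P"; python3 steer.py '[[[0, 0, 0, 0.0013, 0, 0, 0], [0, 0, 0, 0.0013, 0, 0, 0], [0, 0, 0, 0.0013, 0, 0, 0]]]'>/dev/null; python3 -c "$P"
```

```text
t 17.4 track [12.6  0.4 29.7] F track [ 0.22 -0.85  2.07] yang 169.13 w 0.414 gf 30.0 j6 -31.3
t 17.7 track [12.6  0.4 29.7] F track [-0.31 -3.25  7.54] yang 169.15 w 0.411 gf 30.0 j6 -31.3
```

To row units: -0.09 m is -0.15, -0.08 m is -0.1333.

```bash
P='from h import *
loc(); go(.5119,.221,.12,99)'; python3 steer.py '[[[0.6, 0, 0, -0.0017, 0, 0, 0], [0.6, 0, 0, -0.0017, 0, 0, 0], [0.6, 0, 0, -0.0017, 0, 0, 0], [0.6, 0, 0, -0.05, 0, 0, 0], [0.7, 0, 0, -0.1333, 0, 0, 0], [0.7, 0, 0, -0.15, 0, 0, 0], [0.7, 0, 0, -0.15, 0, 0, 0]]]'>/dev/null; python3 -c "$P"
```

```text
t 18.4 track [ 11.7   1.6 120.9] F track [-0.44  0.84 -0.21] yang 169.13 w 0.693 gf 0.0 j6 -31.3
d [-0.1528  0.1138  0.0004] rot [-0.26  0.27 70.13] dist 0.191 t 18.4
```

To row units: -0.1528 m is -0.2547, -0.12 m is -0.2, 68 degrees is 0.5667.

```bash
P='from h import *
loc(); go(.5119,.221,.024,99)'; python3 steer.py '[[[0.7, -0.0333, 0.025, 0, 0, 0, 0.0708], [0.7, -0.0667, 0.05, 0, 0, 0, 0.1417], [0.7, -0.1, 0.075, 0, 0, 0, 0.2125], [0.7, -0.1333, 0.1, 0, 0, 0, 0.2833], [0.7, -0.1667, 0.125, 0, 0, 0, 0.3542], [0.7, -0.2, 0.15, 0, 0, 0, 0.425], [0.7, -0.2547, 0.1897, 0, 0, 0, 0.4958], [0.7, -0.2547, 0.1897, 0, -0.0022, 0.0023, 0.5667]]]'>/dev/null; python3 -c "$P"; python3 - <<'E'
from h import *
c=cap('top'); I=c['pixels']; cv2.imwrite('pics/t4.png',cv2.resize(I[165:240,165:330],(792,360),interpolation=cv2.INTER_CUBIC)[...,::-1])
E
```

```text
t 19.2 track [-141.9 -116.7  116.1] F track [0.64 0.96 0.47] yang 101.0 w 0.697 gf 0.0 j6 -119.2
d [-0.0042 -0.0025  0.0921] rot [-0.1  -0.51  2.  ] dist 0.092 t 19.2
```

View pics/t4.png

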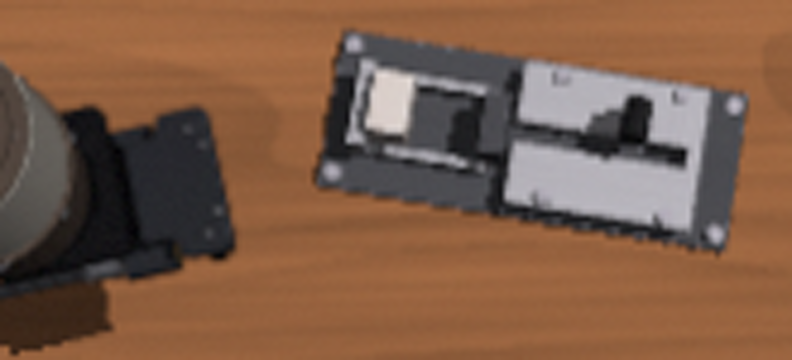

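Blank A stands in the channel at (390,102) by the stop, and the handle is still parked at (637,118). Next I'll grasp blank B.

To row units: 0.092 m is 0.1533, 0.06 m is 0.1, 2 degrees is 0.0167.

```bash
P='from h import *
loc(); x,y=tr(.038,0); go(x,y,.11,169)'; python3 steer.py '[[[0.7, -0.007, -0.0042, 0.05, 0, -0.0042, 0.0167], [0.7, -0.007, -0.0042, 0.1, 0, -0.0042, 0.0167], [0.7, -0.007, -0.0042, 0.1533, 0, -0.0042, 0.0167], [0.7, -0.007, -0.0042, 0.1533, 0, -0.0042, 0.0167], [0.5, -0.007, -0.0042, 0.1533, 0, -0.0042, 0.0167]]]'>/dev/null; python3 -c "$P"; python3 steer.py '[[[0.46, 0, 0, 0, 0, 0, 0], [0.43, 0, 0, 0, 0, 0, 0], [0, 0, 0, 0, 0, 0, 0], [0, 0, 0, 0, 0, 0, 0], [0, 0, 0, 0, 0, 0, 0]]]'>/dev/null; python3 -c "$P; print(r.sense()['tcp_pos'])"
```

```text
t 19.75 track [-138.2 -109.7   25.3] F track [0.12 0.6  0.9 ] yang 99.19 w 0.66 gf 0.0 j6 -120.7
d [-0.0422 -0.2034 -0.0842] rot [-1.500e-01 -5.000e-02 -6.981e+01] dist 0.224 t 19.75
t 20.25 track [-139.8 -109.    27.4] F track [ 0.23 -1.73  6.52] yang 99.16 w 0.414 gf 30.0 j6 -120.7
d [-0.0415 -0.2044 -0.0824] rot [ -0.18   0.27 -69.84] dist 0.224 t 20.25
[0.51524164 0.2193321  0.02741186]
```

To row units: -0.2044 m is -0.3407, -0.16 m is -0.2667, -56 degrees is -0.4667.

```bash
P='from h import *
loc(); x,y=tr(.038,0); go(x,y,.11,169)'; python3 steer.py '[[[0, 0, 0, -0.0667, 0, 0, 0], [0, 0, 0, -0.1367, 0, 0, -0.0667], [0, -0.0133, -0.0667, -0.1367, 0, 0, -0.1333], [0, -0.0267, -0.1333, -0.1367, 0, 0, -0.2], [0, -0.04, -0.2, -0.1367, 0, 0, -0.2667], [0, -0.0533, -0.2667, -0.1367, 0, 0, -0.3333], [0, -0.0692, -0.3407, -0.1367, 0, 0, -0.4], [0, -0.0692, -0.3407, -0.1367, 0, 0, -0.4667]]]'>/dev/null; python3 -c "$P"
```

```text
t 21.05 track [ 42.9   0.8 107.6] F track [ 0.71 -1.35 -1.43] yang 155.12 w 0.407 gf 30.0 j6 -42.6
d [-0.0046  0.0019 -0.0024] rot [ -0.12  -0.03 -13.88] dist 0.006 t 21.05
```

To row units: -0.0046 m is -0.0077, 0.0019 m is 0.0032, -13.9 degrees is -0.1158.

```bash
python3 steer.py '[[[0, -0.0077, 0.0032, 0, 0, 0, -0.0667], [0, -0.0077, 0.0032, 0, 0, 0, -0.1158], [0, -0.0077, 0.0032, 0, 0, 0, -0.1158], [0, -0.0077, 0.0032, 0, 0, 0, -0.1158], [0, -0.0077, 0.0032, 0, 0, 0, -0.1158]]]'>/dev/null; python3 - <<'E'
from h import *
loc(); x,y=tr(.038,0); go(x,y,.060,169)
# edges of held blank and standing blank faces in scene & top cams
for n in('scene','top'):
    c=cap(n); W=cloud(c); I=c['pixels'].astype(int); L=W[...,:2]-O; x=L@TX; y=L@TY; z=W[...,2]
    for nm,m in(('held',(I.min(2)>80)&(z>.085)&(z<.128)&(abs(x-.03)<.03)&(abs(y)<.014)),('standing top',(I.min(2)>120)&(z>.052)&(z<.061)&(abs(x-.013)<.025)&(abs(y)<.02))):
        if m.sum()>5: print(n,nm,m.sum(),[np.percentile(a[m],[3,50,97]).round(4).tolist() for a in(x,y,z)])
E
```

```text
t 21.55 track [ 33.8  -1.6 108.2] F track [-0.49 -0.34 -2.1 ] yang 168.94 w 0.409 gf 30.0 j6 -29.7
d [ 0.0042 -0.0015  0.0482] rot [-0.14 -0.   -0.06] dist 0.048 t 21.55
scene held 130 [[0.0209, 0.0228, 0.0254], [-0.0132, 0.0001, 0.0131], [0.0864, 0.1071, 0.1269]]
scene standing top 15 [[0.0123, 0.0195, 0.0229], [-0.0031, 0.0129, 0.0165], [0.0539, 0.0553, 0.0588]]
```

To row units: 0.054 m is 0.09, 0.045 m is 0.075.

```bash
P='from h import *
loc()'; python3 steer.py '[[[0, 0.0087, -0.0025, 0.0167, 0, 0, 0], [0, 0.0087, -0.0025, 0.0333, 0, 0, 0], [0, 0.0087, -0.0025, 0.075, 0, 0, 0], [0, 0.0087, -0.0025, 0.09, 0, 0, 0], [0, 0.0087, -0.0025, 0.09, 0, 0, 0], [0, 0.0087, -0.0025, 0.09, 0, 0, 0]]]'>/dev/null; python3 -c "$P"; python3 steer.py '[[[0, 0, 0, 0.0067, 0, 0, 0], [0, 0, 0, 0.0133, 0, 0, 0], [0, 0, 0, 0.02, 0, 0, 0], [0, 0, 0, 0.02, 0, 0, 0], [0, 0, 0, 0.02, 0, 0, 0]]]'>/dev/null; python3 -c "$P"
```

```text
t 22.25 track [38.9  0.7 54.5] F track [-0.12 -0.18 -1.14] yang 169.04 w 0.411 gf 30.0 j6 -29.1
t 22.75 track [38.9  0.4 42.4] F track [-0.06 -0.11 -1.89] yang 169.02 w 0.408 gf 30.0 j6 -29.1
```

To row units: 0.0085 m is 0.0142, 0.004 m is 0.0067.

```bash
P='from h import *
loc()'; python3 steer.py '[[[0, 0, 0.0003, 0.0067, 0, 0, 0], [0, 0, 0.0003, 0.0142, 0, 0, 0], [0, 0, 0.0003, 0.0142, 0, 0, 0], [0, 0, 0.0003, 0.0142, 0, 0, 0]]]'>/dev/null; python3 -c "$P"; python3 steer.py '[[[0, 0, 0, 0.0017, 0, 0, 0], [0, 0, 0, 0.0017, 0, 0, 0], [0, 0, 0, 0.0017, 0, 0, 0]]]'>/dev/null; python3 -c "$P";  python3 steer.py '[[[0, 0, 0, 0.0017, 0, 0, 0], [0, 0, 0, 0.0017, 0, 0, 0], [0, 0, 0, 0.0017, 0, 0, 0]]]'>/dev/null; python3 -c "$P"
```

```text
t 23.15 track [39.   0.  33.6] F track [-0.21 -0.32 -1.21] yang 169.02 w 0.411 gf 30.0 j6 -29.1
t 23.45 track [39.   0.1 33.4] F track [ 0.16 -1.66  5.21] yang 169.03 w 0.408 gf 30.0 j6 -29.1
t 23.75 track [39.   0.1 33.4] F track [ 0.27 -3.35  9.82] yang 169.05 w 0.409 gf 30.0 j6 -29.1
```

To row units: -0.07 m is -0.1167, -0.002 m is -0.0033.

```bash
python3 steer.py '[[[0, 0, 0, -0.0033, 0, 0, 0], [0.6, 0, 0, -0.0033, 0, 0, 0], [0.6, 0, 0, -0.0033, 0, 0, 0], [0.6, 0, 0, -0.0033, 0, 0, 0], [0.6, 0, 0, -0.05, 0, 0, 0], [0.6, 0, 0, -0.1167, 0, 0, 0], [0.6, 0, 0, -0.1167, 0, 0, 0]]]'>/dev/null; python3 -c "
from h import *
loc(); x,y=tr(.1533,.0124); go(x,y,.1,79)"
```

```text
t 24.45 track [ 37.5   3.8 107.3] F track [-0.01  0.22 -0.02] yang 169.11 w 0.597 gf 0.0 j6 -29.1
d [ 0.1158 -0.0082  0.007 ] rot [ -0.8   -0.44 -89.89] dist 0.116 t 24.45
```

To row units: 0.1158 m is 0.193, 0.1 m is 0.1667, 68 degrees is 0.5667.

```bash
python3 steer.py '[[[0.6, 0.0333, 0, 0, 0, 0, 0.0708], [0.6, 0.0667, 0, 0, 0, 0, 0.1417], [0.6, 0.1, 0, 0, 0, 0, 0.2125], [0.6, 0.1333, 0, 0, 0, 0, 0.2833], [0.6, 0.1667, -0.0067, 0, 0, 0, 0.3542], [0.6, 0.193, -0.0133, 0, 0, 0, 0.425], [0.6, 0.193, -0.0133, 0, 0, 0, 0.4958], [0.6, 0.193, -0.0133, 0, 0, 0, 0.5667]]]'>/dev/null; python3 - <<'E'
from h import *
loc(); x,y=tr(.1533,.0124); go(x,y,.1,79)
c=cap('scene'); cv2.imwrite('pics/s5.png',cv2.resize(c['pixels'][160:260,200:320],(720,600),interpolation=cv2.INTER_CUBIC)[...,::-1])
E
```

```text
t 25.25 track [155.4   8.1 101.4] F track [ 1.21  0.09 -0.39] yang 100.6 w 0.603 gf 0.0 j6 -86.2
d [-0.0048  0.0004  0.0014] rot [-2.00e-02  1.50e-01  2.16e+01] dist 0.005 t 25.25
```

View pics/s5.png

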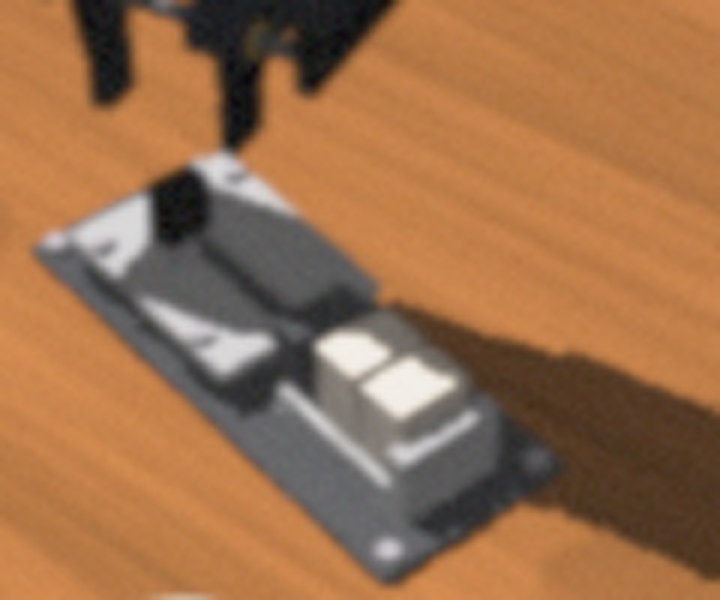

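Both blanks stand square in the channel at (355,375) and (415,390), and the handle is parked at (180,205). Now I'll go back to the handle.

To row units: 0.01 m is 0.0167, -0.0048 m is -0.008, 21.3 degrees is 0.1775.

```bash
P='from h import *
loc(); x,y=tr(.1533,.0124); go(x,y,.038,79.3)'; python3 steer.py '[[[0.6, -0.008, 0.0007, 0, 0, 0, 0.0667], [0.6, -0.008, 0.0007, 0, 0, 0, 0.1333], [0.6, -0.008, 0.0007, 0, 0, 0, 0.1775], [0.6, -0.008, 0.0007, 0.0167, 0, 0, 0.1775], [0.6, -0.008, 0.0007, 0.0167, 0, 0, 0.1775]]]'>/dev/null; python3 -c "$P"
```

```text
t 25.8 track [152.7  11.2  90. ] F track [-0.03 -0.66 -0.75] yang 79.89 w 0.601 gf 0.0 j6 -107.1
d [-0.0012 -0.0006  0.052 ] rot [-0.02 -0.01  0.59] dist 0.052 t 25.8
```

To row units: 0.052 m is 0.0867, 0.025 m is 0.0417, 0.6 degrees is 0.005.

```bash
P='from h import *
loc(); x,y=tr(.1533,.0124); go(x,y,.038,79.3)'; python3 steer.py '[[[0.6, -0.002, -0.001, 0.0417, 0, 0, 0.005], [0.6, -0.002, -0.001, 0.0867, 0, 0, 0.005], [0.6, -0.002, -0.001, 0.0867, 0, 0, 0.005], [0.4, -0.002, -0.001, 0.0867, 0, 0, 0.005], [0.3, -0.002, -0.001, 0.0867, 0, 0, 0.005], [0.24, -0.002, -0.001, 0.0867, 0, 0, 0.005], [0.24, -0.002, -0.001, 0.0867, 0, 0, 0.005]]]'>/dev/null; python3 -c "$P"; python3 steer.py '[[[0.2, 0, 0, 0, 0, 0, 0], [0, 0, 0, 0, 0, 0, 0], [0, 0, 0, 0, 0, 0, 0], [0, 0, 0, 0, 0, 0, 0]]]'>/dev/null; python3 -c "$P"
```

```text
t 26.5 track [152.9  14.4  41.1] F track [-0.37  0.75 -0.23] yang 79.14 w 0.325 gf 0.0 j6 -107.8
d [ 0.002  -0.0004  0.0031] rot [ 0.04  0.29 -0.16] dist 0.004 t 26.5
t 26.9 track [153.2  13.9  40.3] F track [ 0.58 -1.04  2.62] yang 79.13 w 0.183 gf 30.0 j6 -107.8
d [ 0.0015 -0.0001  0.0023] rot [-0.    0.19 -0.17] dist 0.003 t 26.9
```

To row units: -0.003 m is -0.005, -0.002 m is -0.0033.

```bash
P='from h import *
loc()'; python3 steer.py '[[[0, 0, -0.0017, 0, 0, 0, 0], [0, 0, -0.0033, 0, 0, 0, 0], [0, 0, -0.005, 0, 0, 0, 0], [0, 0, -0.005, 0, 0, 0, 0]]]'>/dev/null; python3 -c "$P"; python3 steer.py '[[[0, 0, -0.0017, 0, 0, 0, 0], [0, 0, -0.0017, 0, 0, 0, 0]]]'>/dev/null; python3 -c "$P"
```

```text
t 27.3 track [153.6  14.   40.3] F track [-10.52  -4.61   4.38] yang 79.12 w 0.181 gf 30.0 j6 -107.5
t 27.5 track [154.4  14.   40.3] F track [-10.94  -2.71   4.42] yang 79.14 w 0.183 gf 30.0 j6 -107.4
```

To row units: 0.004 m is 0.0067, 0.003 m is 0.005.

```bash
P='from h import *
loc()'; python3 steer.py '[[[0, 0.0017, -0.0005, 0, 0, 0, 0], [0, 0.0033, -0.0005, 0, 0, 0, 0], [0, 0.005, -0.0005, 0, 0, 0, 0], [0, 0.0067, -0.0005, 0, 0, 0, 0]]]'>/dev/null; python3 -c "$P"; python3 steer.py '[[[0, 0.0017, 0, 0, 0, 0, 0], [0, 0.0033, 0, 0, 0, 0, 0], [0, 0.005, 0, 0, 0, 0, 0], [0, 0.0067, 0, 0, 0, 0, 0]]]'>/dev/null; python3 -c "$P"; python3 steer.py '[[[0, 0.0017, 0, 0, 0, 0, 0], [0, 0.0033, 0, 0, 0, 0, 0], [0, 0.005, 0, 0, 0, 0, 0], [0, 0.0058, 0, 0, 0, 0, 0]]]'>/dev/null; python3 -c "$P"
```

```text
t 27.9 track [154.2  11.9  40.3] F track [-10.63   0.47  -0.39] yang 79.16 w 0.183 gf 30.0 j6 -107.5
t 28.3 track [154.2   7.9  40.3] F track [-11.25   0.89   0.64] yang 79.16 w 0.18 gf 30.0 j6 -107.6
t 28.7 track [154.2   4.4  40.3] F track [-9.8  -0.6   0.56] yang 79.16 w 0.185 gf 30.0 j6 -107.7
```

To row units: 0.002 m is 0.0033, 0.001 m is 0.0017.

```bash
P='from h import *
loc()'; python3 steer.py '[[[0, 0.0017, 0, 0, 0, 0, 0], [0, 0.0033, 0, 0, 0, 0, 0], [0, 0.0033, 0, 0, 0, 0, 0]]]'>/dev/null; python3 -c "$P"; python3 steer.py '[[[0, 0.0008, 0, 0, 0, 0, 0], [0, 0.0013, 0, 0, 0, 0, 0], [0, 0.0013, 0, 0, 0, 0, 0]]]'>/dev/null; python3 -c "$P"
```

```text
t 29.0 track [154.3   2.3  40.3] F track [-10.83   0.22   1.07] yang 79.16 w 0.182 gf 30.0 j6 -107.8
t 29.3 track [154.2   1.9  40.3] F track [-10.52   0.98  -0.75] yang 79.17 w 0.178 gf 30.0 j6 -107.8
```

To row units: 0.01 m is 0.0167, 0.008 m is 0.0133.

```bash
P='from h import *
loc()'; python3 steer.py '[[[0, 0, 0.0033, 0, 0, 0, 0], [0, 0, 0.0067, 0, 0, 0, 0], [0, 0, 0.01, 0, 0, 0, 0], [0, 0, 0.0133, 0, 0, 0, 0], [0, 0, 0.0167, 0, 0, 0, 0], [0, 0, 0.0167, 0, 0, 0, 0]]]'>/dev/null; python3 -c "$P"; python3 steer.py '[[[0, 0.0003, 0.0017, 0, 0, 0, 0], [0, 0.0003, 0.0033, 0, 0, 0, 0], [0, 0.0003, 0.005, 0, 0, 0, 0], [0, 0.0003, 0.0067, 0, 0, 0, 0], [0, 0.0003, 0.0083, 0, 0, 0, 0], [0, 0.0003, 0.0083, 0, 0, 0, 0]]]'>/dev/null; python3 -c "$P"
```

```text
t 29.9 track [144.3   1.9  40.3] F track [-10.29   1.78  -0.6 ] yang 79.18 w 0.179 gf 30.0 j6 -108.8
t 30.5 track [139.5   1.9  40.3] F track [-8.58  1.88 -0.48] yang 79.17 w 0.182 gf 30.0 j6 -109.3
```

To row units: 0.0025 m is 0.0042, 0.002 m is 0.0033.

```bash
P='from h import *
loc()'; python3 steer.py '[[[0, -0.0003, 0.0017, 0, 0, 0, 0], [0, -0.0003, 0.0033, 0, 0, 0, 0], [0, -0.0003, 0.0042, 0, 0, 0, 0], [0, -0.0003, 0.0042, 0, 0, 0, 0]]]'>/dev/null; python3 -c "$P"; python3 steer.py '[[[0, 0, 0.0013, 0, 0, 0, 0], [0, 0, 0.0027, 0, 0, 0, 0], [0, 0, 0.0027, 0, 0, 0, 0]]]'>/dev/null; python3 -c "$P";python3 steer.py '[[[0, 0, 0.0013, 0, 0, 0, 0], [0, 0, 0.0027, 0, 0, 0, 0], [0, 0, 0.0027, 0, 0, 0, 0]]]'>/dev/null; python3 -c "$P"
```

```text
t 30.9 track [137.3   1.9  40.3] F track [-8.59  1.33 -0.18] yang 79.17 w 0.183 gf 30.0 j6 -109.5
t 31.2 track [136.    1.9  40.4] F track [-6.63  2.06 -0.24] yang 79.17 w 0.181 gf 30.0 j6 -109.7
t 31.5 track [135.9   1.8  40.4] F track [-2.94  4.75 -1.12] yang 79.16 w 0.182 gf 30.0 j6 -109.9
```

To row units: -0.001 m is -0.0017, 0.0008 m is 0.0013.

```bash
P='from h import *
loc()'; python3 steer.py '[[[0, -0.0017, 0.0013, 0, 0, 0, 0], [0, -0.0017, 0.0013, 0, 0, 0, 0], [0, -0.0017, 0.0013, 0, 0, 0, 0]]]'>/dev/null; python3 -c "$P"; python3 steer.py '[[[0.3, 0, 0, 0, 0, 0, 0], [0.4, 0, 0, 0, 0, 0, 0], [0.5, 0, 0, 0, 0, 0, 0], [0.5, 0, 0, 0, 0, 0, 0], [0.5, 0, 0, -0.0667, 0, 0, 0], [0.5, 0, 0, -0.1333, 0, 0, 0], [0.5, 0, 0, -0.2, 0, 0, 0], [0.5, 0, 0, -0.2, 0, 0, 0]]]'; python3 steer.py '[[[0.5, -0.0667, -0.0667, 0, 0, 0, 0], [0.5, -0.1333, -0.1333, 0, 0, 0, 0], [0.5, 0.1667, -0.1667, 0, 0, 0, 0], [0.5, 0.1667, -0.1667, 0, 0, 0, 0], [0.5, 0.1667, -0.1667, 0, 0, 0, 0], [0.5, 0.1667, -0.1667, 0, 0, 0, 0], [0.5, 0.1667, -0.1667, 0, 0, 0, 0], [0.5, 0.1667, -0.1667, 0, 0, 0, 0]]]'>/dev/null;  python3 - <<'E'
from h import *
loc(); c=cap('scene'); d=cap('top')
a=cv2.resize(c['pixels'][170:260,200:320],(720,300),interpolation=cv2.INTER_CUBIC); b=cv2.resize(d['pixels'][165:240,215:335],(720,300),interpolation=cv2.INTER_CUBIC)
cv2.imwrite('pics/end.png',np.vstack([a,b])[...,::-1])
E
```

```text
t 31.8 track [135.9   1.7  40.3] F track [-0.37  5.37 -1.37] yang 79.14 w 0.177 gf 30.0 j6 -109.9
time_s: 32.6
tcp_pos: [0.573, -0.0722, 0.1663]
ee_rot: [[-0.982, 0.187, 0.015], [0.188, 0.982, -0.0], [-0.015, 0.002, -1.0]]
wrist_force: [0.9, -0.3, 0.7]
gripper_width: 0.5
gripper_force: 0.0
t 33.4 track [236.3 -99.8 159.8] F track [ 0.5  -0.16  0.65] yang 79.13 w 0.499 gf 0.0 j6 -102.0
```

View pics/end.png

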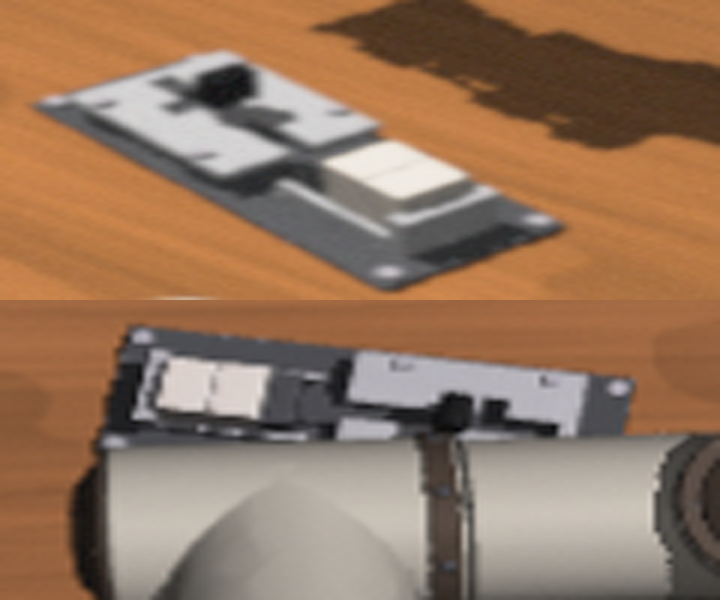

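The blanks stand tight against each other and the stop (top row at (395,165), bottom row at (213,385)). The handle is in the lane ahead of the notch at (225,85), and the gripper is clear. Handing in.

```bash
python3 -c "
from station import r, capture
print(r.finish_job())"
```

```text
the job is handed in; nothing more can be done
None
```

I loaded both blanks upright in the channel, and the follower now holds them against the end stop and each other (travel measured about 47.9 mm). The handle is out of the notch and the gripper is clear; I handed the job in at 33.5 s, but the hand-in returned no verdict.

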